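# Stack the steel sauce cups with their pouring lips to the mark

## Task

Stack the steel sauce cups on the round stand for service: turn the cup that stands there so that its pouring lip faces the raised arrowhead on the stand, keeping it in the middle, and nest the clean cup of the same stepped shape from the sloped draining rack fully down in it, its lip facing the arrowhead too. The straight-sided cup on the rack does not nest: leave it where it is, and do not knock over or shift anything else on the table.

Things in the scene. Friction and masses are not known exactly. Their poses are not given: they have to be found in the camera images.
- stack_cup_center (a point): centre, half-way up, of the stepped steel sauce cup upright on the stand: 62 mm high, open top, wall 2.5 mm, about 0.12 kg. Lower 34 mm taper from 43 mm diameter at the foot to 56 mm; above a step, the upper 28 mm are a straight collar of 66 mm diameter, the band to grip (its middle is 17 mm above this point). x axis to the pouring lip, z up along the cup
- stack_cup_lip (a point): outer part of that cup's pouring lip, 46 mm from the cup's axis and 6 mm below the rim; axes as the cup. The lip is a V-shaped steel spout at the rim, 18 mm high and 20 mm wide, that juts 14 mm beyond the collar
- clean_cup_center (a point): centre, half-way up, of the clean stepped cup, same shape and size as the cup on the stand. It starts at either of two places 140 mm apart on the sloped rack, standing square on the board, so leaning 24 deg. x axis to its lip, z up along the cup. Nested in its like, its step rests on the lower rim, its centre 28 mm above the lower cup's; it goes 34 mm deep with 2.5 mm radial play
- clean_cup_lip (a point): outer part of the clean stepped cup's pouring lip, 46 mm from the cup's axis and 6 mm below the rim; axes as the cup
- straight_cup_center (a point): centre, half-way up, of the straight-sided steel cup on the other place of the rack: same height (62 mm), rim and lip, but 65 mm wide all the way down, without a step, so that it does not nest. x axis to its lip, z along the cup
- stand_middle (a point): middle of the upper face of the round stand, a fixed bare metal disc of 176 mm diameter and 6 mm height. x axis points level from the middle to the arrowhead, z up
- stand_mark (a point): the raised black arrowhead on the stand, 3 mm high and 26 mm long, 70 mm from the middle, pointing outwards to the disc's edge; axes as the stand
- rack_board (a point): point on the upper face of the sloped white draining rack (fixed), 62 mm above the table. z axis: the board's normal, 24 deg from vertical, leaning to the robot's side; x uphill along the board, y along its width. The board is 290 mm wide and reaches 47 mm downhill and 63 mm uphill of this point, with a kerb 7 mm high along its lower edge and both ends
There are look-alikes about, which are no part of the job. Leave any brown look-alike of the part that bears stack_cup_center alone.

How it is judged:
By the outcome, as a careful person would: the job done as asked, in the order asked, and still so for the second after the job is handed in, with the robot touching nothing.
It also fails if it takes over 61 s, if anything falls off the work surface, if the arm or the gripper's body presses on something with over 40 N, if the wrist force passes 120 N, or if a joint passes its speed limit or range.

## Robot

A 6-joint arm with a two-finger parallel gripper is mounted at the origin on the work surface. World frame = base frame: x ahead of the robot, y to its left, z up, the work surface at z = 0. Lengths are in mm, angles in rad, forces in N, time in s.
With the tool pointing down it reaches from about 350 to 975 mm from the base axis. Payload 7.1 kg.
Tool frame: the origin (TCP) lies at the very end of the fingers, on their centre line; the grasp point (between the pads) lies 19 mm behind it; x points along the fingers, y is the direction in which the jaws open and shut, and the axes are right-handed (so a half turn about x gives the same grasp; the last joint's range is limited). The gripper opens to 88 mm and grips with 3 to 60 N. Pads are 20 mm wide; open, the fingers measure 115 mm over their backs; the gripper's body (75 mm by 178 mm) begins 61 mm behind the grasp point.
Start: joints at [-1.18, 0.423, 1.63, -0, 1.089, -0.019], TCP at [249.031, -573.226, 222.675] pointing down, gripper open.
Joint ranges: [-3, 3], [-0.9, 2.11], [0.09, 2.58], [-1.31, 4.45], [0.11, 2.69], [-2.54, 2.54]. Speed limits (rad/s): [2.39, 2.39, 3.01, 3.14, 3.14, 3.14].

## Interface

Orientations are given as a rotation vector (axis times angle).
In Python, from workcell import ctrl gives the robot as it stands. The module is installed in compiled form; this text tells all that it offers.
- The arm moves only by the tool carry_out, never from a script. Its argument "commands" is a list of rows, each a list of 6 numbers: the shift along the tool's x, y, z in m, then the turn, a rotation vector about the tool's x, y, z in degrees. In form: [[tx, ty, tz, rx, ry, rz], ...]. A call has 1 to 8 rows; each row shifts and turns the pose as measured when the row begins, along the tool's axes as they then stand; what a row does not reach is not made up. A row lasts 1/8 s, in which the tool goes at most 62.5 mm and 10.7 degrees, less where a joint would pass 70% of its speed; a pose out of reach is approached as far as the arm can. A call with a gripper value outside its range is refused whole. "grip" is the closure, from 0 (fully open) to 1 (shut), set as the call begins (left out, the last holds). The fingers move at their own pace and stop on an object; the grip force is fixed at half the most. Time passes only in rows, so rows that do not move let the fingers close. It gives the time, the measured TCP pose, the force and the opening at its end, in the units of the state.
- ctrl.get_obs(): the state, without advancing time (a new reading comes with each control period).
- ctrl.get_image(name): name is "scene" or "top"; returns a dict with "pixels" (384x512x3 uint8, blue, green, red), "intrinsics" (3x3 intrinsics, pixels), "rvec" (rotation vector, rad) and "tvec" (3), from world to camera coordinates, as OpenCV has them. Camera axes: x right, y down, z forward; pixel columns grow to the right and rows downward; lengths in mm; the calibration is good to about 2 mm. A picture is of the moment at which its call begins. There is no depth.
- ctrl.close_job(): hands the job in, once; it reports no verdict.
The state is a dict: "t": time; "qpos": joint angles; "qvel": joint speeds; "joint_torque": joint torques, N m; "ee_pos": TCP position; "orientation": TCP orientation; "ft_force": force on the tool from outside, world axes, zero at the start; "moment": the same for the moment, N m; "width": finger opening in mm.
Only numpy, scipy, OpenCV 4.12 (cv2) and the standard library are available. Lean on these libraries where they do the work, as an engineer would, in place of code of your own. Each camera call takes 0.05 s, during which the arm holds its last target. There are 200 camera calls.

## Working session

There is one attempt and no reset: what is moved stays moved. The work goes in short steps, Python scripts to look and compute and a tool call to move; the robot and the scene stay as the last step left them, time stands still between calls to the robot, and variables do not carry over. Pictures are saved under pics/ and viewed, about 8 in all and at most 12, crops included, and the job is handed in when it is done.

Besides the shell and the picture viewer there is one more tool, called after "Call:" as a command line: name --pt "numbers of a row" for each row, then --argument value for the rest. carry_out: Moves the arm, as the interface text tells. Its arguments: {"type":"object","properties":{"commands":{"type":"array"},"grip":{"type":"number"}},"required":["commands"]}

```bash
mkdir -p pics; cat > h.py <<'E'
import numpy as np, cv2
from workcell import ctrl
from scipy.spatial.transform import Rotation as R
def grab(name,fn=None):
    d=ctrl.get_image(name)
    if fn: cv2.imwrite('pics/'+fn,d['pixels'])
    np.savez('pics/'+name+'.npz',**{k:np.asarray(v) for k,v in d.items()})
    return d
def load(name): return dict(np.load('pics/'+name+'.npz'))
def ray(d,uv):
    K=np.array(d['intrinsics'],float);Rm=cv2.Rodrigues(np.array(d['rvec'],float))[0];t=np.array(d['tvec'],float).ravel()
    return -Rm.T@t, Rm.T@np.linalg.inv(K)@np.array([uv[0],uv[1],1.])
def onz(d,uv,z):
    o,r=ray(d,uv); return o+r*(z-o[2])/r[2]
def proj(d,P):
    return cv2.projectPoints(np.array(P,float).reshape(-1,1,3),np.array(d['rvec'],float),np.array(d['tvec'],float),np.array(d['intrinsics'],float),None)[0].reshape(-1,2)
E
python3 - <<'E'
from h import *
a=grab('scene','s0.png');b=grab('top','t0.png')
for d in(a,b): print(ray(d,(256,192)),d['intrinsics'])
o=ctrl.get_obs();print(o)
M=R.from_rotvec(o['orientation']).as_matrix();print(M)
cv2.imwrite('pics/s0x.png',cv2.resize(a['pixels'],(800,600),interpolation=2));cv2.imwrite('pics/t0x.png',cv2.resize(b['pixels'],(800,600),interpolation=2))
E
```

```text
(array([1146.92900471,  280.2272082 , 1012.86210456]), array([-0.55883657, -0.31979002, -0.76529588])) [[383.44787654   0.         254.4251346 ]
 [  0.         383.44787654 186.24960227]
 [  0.           0.           1.        ]]
(array([ 376.79687105, -104.56566386, 1056.77794288]), array([ 0.11137026, -0.00544214, -0.99397756])) [[387.7923078    0.         255.94866597]
 [  0.         387.7923078  184.01183904]
 [  0.           0.           1.        ]]
{'t': 0.1, 'qpos': array([-1.18000862e+00,  4.23723580e-01,  1.63058730e+00, -6.27479714e-06,
        1.08862562e+00, -1.90083935e-02]), 'qvel': array([-0.00051065, -0.00382578, -0.00244085,  0.0008289 ,  0.00063146,
        0.00141724]), 'joint_torque': array([-2.69568991e-04, -5.45615923e+01, -2.74325591e+01,  6.45622518e-02,
        1.88040454e-02, -3.29484919e-05]), 'ee_pos': array([ 248.842568  , -572.78608923,  222.01526492]), 'orientation': array([ 1.99609434,  0.41621949, -1.99661191]), 'ft_force': array([0.06717535, 0.0570421 , 0.18894242]), 'moment': array([-0.00397813, -0.00657372,  0.00757452]), 'width': 87.67371945325456}
[[-5.17034920e-04  3.98424641e-01 -9.17200926e-01]
 [ 1.24041738e-03 -9.17200087e-01 -3.98424976e-01]
 [-9.99999097e-01 -1.34371160e-03 -1.99883765e-05]]
```

View pics/s0x.png

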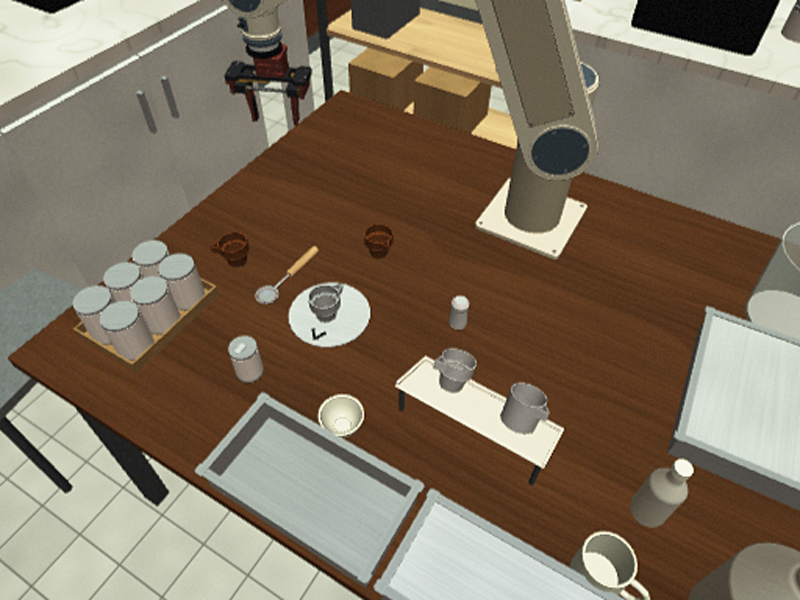

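View pics/t0x.png

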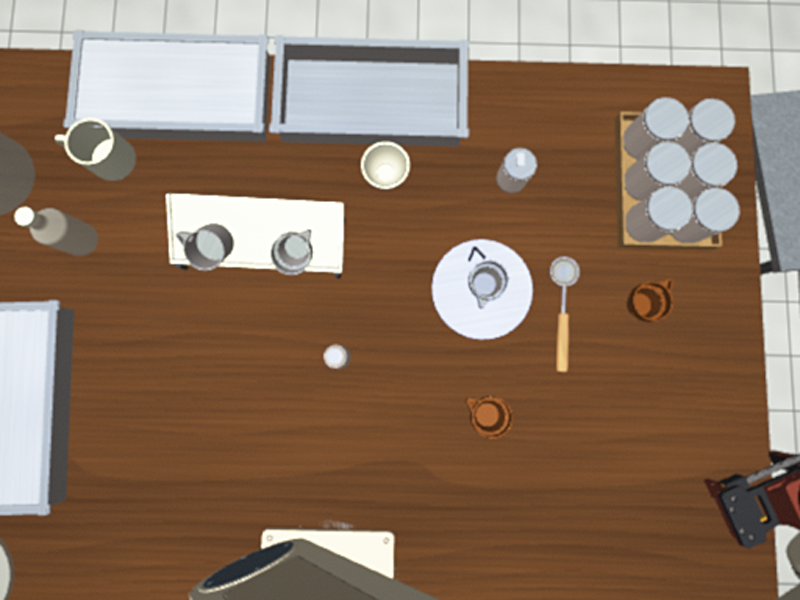

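```bash
python3 - <<'E'
from h import *
a=load('scene')['pixels'];b=load('top')['pixels']
z=lambda im,x,y,w,h,W,H:cv2.resize(im[y:y+h,x:x+w],(W,H),interpolation=cv2.INTER_NEAREST)
c1=z(b,270,148,76,74,380,370)
c2=z(b,100,118,126,64,0 or 630//3*2-0,213) if 0 else z(b,104,120,84,60,420,300)
c3=z(a,248,215,120,95,420,332)
c4=z(a,180,175,62,52,372,312)
can=np.zeros((600,800,3),np.uint8)
can[:300,:420]=c2; can[300:,:420]=c3[:300]
can[:370,420:]=c1; can[370:,420:792]=c4[:230]
cv2.imwrite('pics/c1.png',can)
E
```

```text
(no output)
```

View pics/c1.png

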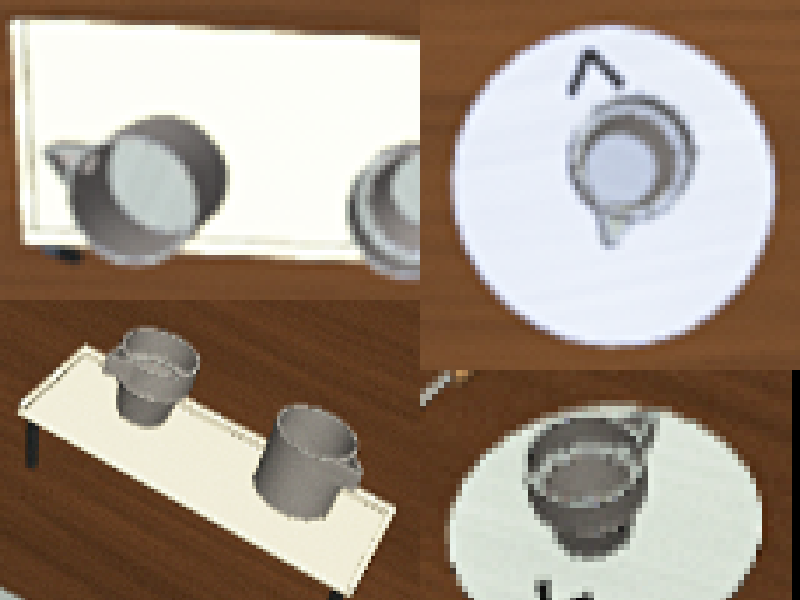

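```bash
cat >> h.py <<'E'
from scipy.optimize import least_squares
def onplane(d,uv,p0,n):
    o,r=ray(d,uv); return o+r*(np.dot(n,p0-o)/np.dot(n,r))
def fitc(P,r=33.):
    f=lambda c:np.hypot(P[:,0]-c[0],P[:,1]-c[1])-r
    s=least_squares(f,P.mean(0),loss='soft_l1',f_scale=1.); return s.x,np.sqrt(np.mean(s.fun**2))
E
python3 - <<'E'
from h import *
for nm in('top','scene'):
    d=load(nm);im=d['pixels'];hsv=cv2.cvtColor(im,cv2.COLOR_BGR2HSV)
    S,V=hsv[...,1],hsv[...,2]
    c0=(308,184) if nm=='top' else (211,201)
    # disc: non-wood connected region
    m=((S<70)).astype(np.uint8)
    n,l,st,ce=cv2.connectedComponentsWithStats(m)
    k=l[c0[1]+(15 if nm=='top' else 0),c0[0]-(20 if nm=='top' else 20)]
    mm=(l==k).astype(np.uint8)
    cn=max(cv2.findContours(mm,0,1)[0],key=len)[:,0].astype(float)
    hull=cv2.convexHull(cn.astype(np.int32))[:,0]
    P=np.array([onz(d,p,6) for p in cn])[:,:2]
    c,e=fitc(P,88);print(nm,'stand',c,e,len(cn),st[k])
    # dark
    yy,xx=np.nonzero((V<90)&(S<90))
    Q=np.array([onz(d,p,8) for p in zip(xx,yy)])[:,:2]
    q=np.hypot(*(Q-c).T);s=(q>50)&(q<84);mk=Q[s]
    print('mark',len(mk),mk.mean(0),np.hypot(*(mk.mean(0)-c)),np.degrees(np.arctan2(*(mk.mean(0)-c)[::-1])))
    # grey cup pixels on the disc
    if nm=='top':
        m=np.zeros(V.shape,np.uint8);m[165:200,295:330]=1
        m=((V<215)&(S<70)&(m>0)).astype(np.uint8)
        n,l,st,ce=cv2.connectedComponentsWithStats(m);k=1+np.argmax(st[1:,4]);mm=(l==k).astype(np.uint8)
        cn=max(cv2.findContours(mm,0,1)[0],key=len)[:,0].astype(float);print(st[k])
        P=np.array([onz(d,p,68) for p in cn])[:,:2]
        cc,e=fitc(P);
        for _ in range(3):
            r=np.hypot(*(P-cc).T);cc,e=fitc(P[abs(r-33)<3])
        print('cup',cc,e,(abs(r-33)<3).sum(),len(P))
        L=P[r>37];print('lip pts',L,'tip ang',[np.degrees(np.arctan2(*(x-cc)[::-1])) for x in L],np.round(r[r>37],1))
E
```

```text
top stand [ 518.80230235 -252.4790453 ] 0.80330448415157 182 [ 276  153   65   65 3324]
mark 14 [ 582.77902922 -239.38172183] 65.30360987547158 11.569736397634555
[299 167  27  31 391]
cup [ 524.33241197 -253.61332412] 1.3798495544414342 59 83
lip pts [[ 490.69471666 -235.76852932]
 [ 488.17543441 -238.35593783]
 [ 485.59437772 -238.37353802]
 [ 483.0150838  -238.39112619]
 [ 480.43755085 -238.40870236]
 [ 477.92494249 -240.99178656]
 [ 480.56403448 -243.54159992]
 [ 480.62728024 -246.10820864]
 [ 483.14171775 -243.52577589]
 [ 485.78455833 -246.07830272]] tip ang [np.float64(152.05405288992495), np.float64(157.12140962979407), np.float64(158.52501202497115), np.float64(159.77511078894128), np.float64(160.89456495929153), np.float64(164.78516101372807), np.float64(167.04102242061046), np.float64(170.2561118461664), np.float64(166.23917384877166), np.float64(168.9397470257032)] [38.1 39.2 41.6 44.  46.5 48.1 44.9 44.3 42.4 39.3]
scene stand [ 521.89807509 -253.40803163] 1.489704818892292 132 [ 185  181   52   41 1707]
mark 51 [ 509.97299017 -280.68409595] 29.768965967631317 -113.6149305223178
```

```bash
python3 - <<'E'
from h import *
d=load('top');e=load('scene')
print('cup c chk',onz(d,(312.7,179.8),68))
for dd,nm in((d,'top'),(e,'scene')):
    im=dd['pixels'];hsv=cv2.cvtColor(im,cv2.COLOR_BGR2HSV);S,V=hsv[...,1],hsv[...,2]
    # mark in scene
    pm=proj(dd,[[582.8,-239.4,8]])[0];print(nm,'mark proj',pm)
    x,y=np.round(pm).astype(int)
    yy,xx=np.nonzero(V[y-9:y+10,x-9:x+10]<90);Q=np.array([onz(dd,(a+x-9,b+y-9),8.) for a,b in zip(xx,yy)])[:,:2]
    q=Q-[518.8,-252.5];print(len(q),q.mean(0),np.hypot(*q.mean(0)),np.degrees(np.arctan2(*q.mean(0)[::-1])))
# board
for dd,nm,s in((d,'top',(165,135)),(e,'scene',(300,265))):
    hsv=cv2.cvtColor(dd['pixels'],cv2.COLOR_BGR2HSV);m=((hsv[...,1]<60)&(hsv[...,2]>120)).astype(np.uint8)
    m2=((hsv[...,1]<75)).astype(np.uint8)
    n,l,st,ce=cv2.connectedComponentsWithStats(m);k=l[s[1],s[0]];print(st[k])
    cn=max(cv2.findContours((l==k).astype(np.uint8),0,1)[0],key=len)
    ap=cv2.approxPolyDP(cv2.convexHull(cn),4,True)[:,0];print(nm,ap.tolist())
    for p in ap: print(p,onz(dd,p,90).round(1),onz(dd,p,45).round(1))
E
```

```text
cup c chk [ 522.84344448 -255.41497165   68.        ]
top mark proj [303.64971807 161.2051243 ]
14 [63.97902922 13.11827817] 65.31007121520584 11.587341091649677
scene mark proj [203.14616036 213.89507256]
22 [64.27579165 10.77739022] 65.17307367674996 9.518478731270973
[ 106  124  114   52 4822]
top [[106, 124], [218, 129], [218, 174], [109, 168]]
[106 124] [650.7 278.1  90. ] [663.4 296.   45. ]
[218 129] [645.   -8.7  90. ] [657.5  -4.2  45. ]
[218 174] [528.4 -13.   90. ] [535.5  -8.7  45. ]
[109 168] [536.8 262.1  90. ] [544.3 279.2  45. ]
[ 253  223  108   77 3191]
scene [[254, 243], [272, 228], [295, 224], [343, 248], [360, 275], [347, 299], [256, 249]]
[254 243] [637.8 -14.3  90. ] [613.  -28.7  45. ]
[272 228] [566.7   4.3  90. ] [538.4  -9.2  45. ]
[295 224] [519.2  55.2  90. ] [488.6  44.2  45. ]
[343 248] [522.9 207.6  90. ] [492.4 204.   45. ]
[360 275] [577.6 278.3  90. ] [549.9 278.2  45. ]
[347 299] [658.9 273.9  90. ] [635.1 273.6  45. ]
[256 249] [6.518e+02 5.000e-01 9.000e+01] [627.6 -13.1  45. ]
```

```bash
python3 - <<'E'
from h import *
d=load('top');e=load('scene')
y=np.radians(-1.4);u=np.array([np.cos(y),np.sin(y),0])
c,s=np.cos(np.radians(24)),np.sin(np.radians(24))
ex=u*c+np.array([0,0,s]);n=-u*s+np.array([0,0,c]);ey=np.cross(n,ex)
P0=np.array([586.,135,62])
for dd,nm,(x0,y0,x1,y1) in((d,'top',(170,140,206,178)),(e,'scene',(270,216,310,256))):
    hsv=cv2.cvtColor(dd['pixels'],cv2.COLOR_BGR2HSV);S,V=hsv[...,1],hsv[...,2]
    w=np.zeros(V.shape,bool);w[y0:y1,x0:x1]=1
    m=((V<215)&(S<80)&w).astype(np.uint8)
    nn,l,st,ce=cv2.connectedComponentsWithStats(m);k=1+np.argmax(st[1:,4]);print(nm,st[k])
    cn=max(cv2.findContours((l==k).astype(np.uint8),0,1)[0],key=len)[:,0].astype(float)
    W=np.array([onplane(dd,p,P0+62*n,n) for p in cn])-P0;P=np.c_[W@ex,W@ey]
    g=P.mean(0) if nm=='top' else np.array([-8,-70.])
    o,_=ray(dd,(0,0));od=np.array([(o-P0)@ex,(o-P0)@ey])
    if nm=='top':
        cc=np.array([0,-70.])
    else: cc=np.array([0,-70.])
    for _ in range(8):
        v=P-cc;r=np.hypot(*v.T);far=(v@(od-cc))<0
        cc,er=fitc(P[far&(abs(r-33)<5)])
    v=P-cc;r=np.hypot(*v.T)
    print('cc',cc,er,(far&(abs(r-33)<5)).sum(),'cupcentre',P0+ex*cc[0]+ey*cc[1]+31*n)
    t=np.argsort(-r)[:6];print(np.c_[cn[t],P[t]-cc,r[t],np.degrees(np.arctan2(v[t,1],v[t,0]))].round(1))
E
```

```text
top [173 147  27  29 612]
cc [ -8.40416634 -71.74399947] 1.5795133358719033 42 cupcentre [563.96676961  63.77305837  86.90162678]
[[198.  147.   40.  -29.   49.4 -36. ]
 [197.  147.   39.9 -26.6  47.9 -33.7]
 [198.  148.   37.5 -29.   47.4 -37.7]
 [196.  147.   39.8 -24.1  46.5 -31.3]
 [198.  149.   35.  -29.   45.5 -39.6]
 [198.  150.   32.6 -29.1  43.6 -41.7]]
scene [270 223  40  29 595]
cc [ -0.20672656 -68.30897577] 1.6488494713071697 26 cupcentre [571.53719313  67.0240906   90.23582592]
[[285.  250.  103.   22.3 105.4  12.2]
 [288.  251.  100.7  30.  105.1  16.6]
 [286.  250.  101.   24.2 103.8  13.5]
 [289.  251.   98.7  32.  103.7  18. ]
 [284.  249.  101.2  18.4 102.9  10.3]
 [290.  251.   96.6  34.  102.4  19.4]]
```

```bash
python3 - <<'E'
from h import *
d=load('top');e=load('scene')
y=np.radians(-1.4);u=np.array([np.cos(y),np.sin(y),0])
c,s=np.cos(np.radians(24)),np.sin(np.radians(24))
ex=u*c+np.array([0,0,s]);n=-u*s+np.array([0,0,c]);ey=np.cross(n,ex);P0=np.array([586.,135,62])
def tri(p,q):
    A=[];b=[]
    for o,r in(ray(d,p),ray(e,q)):
        r=r/np.linalg.norm(r);M=np.eye(3)-np.outer(r,r);A.append(M);b.append(M@o)
    x,res,*_=np.linalg.lstsq(np.vstack(A),np.hstack(b),rcond=None);return x,np.sqrt(res)
rt=P0+62*n-8.4*ex-71.7*ey;rs=P0+62*n-.2*ex-68.3*ey
print(rt,rs);X,r=tri(proj(d,[rt])[0],proj(e,[rs])[0]);print('rim centre',X,r,'h over plane',(X-P0)@n,(X-P0)@ex,(X-P0)@ey,'centre',X-31*n)
# lip tip: top (198,147), scene leftmost tip
print('lip',tri((198,147),(277.5,232)))
ang=np.radians(-37);print(proj(e,[X-4*n+46*(np.cos(ang)*ex+np.sin(ang)*ey)]),proj(d,[X-4*n+46*(np.cos(ang)*ex+np.sin(ang)*ey)]))
# draw predicted circle/lip on enlarged crops to check (visual check only)
im=[]
for dd,(x0,y0,w,h) in((d,(165,135,50,50)),(e,(262,212,50,50))):
    k=8;z=cv2.resize(dd['pixels'][y0:y0+h,x0:x0+w],(400,400),interpolation=0)
    for zz,rr in((0,33),(-62,21.5)):
        th=np.linspace(0,2*np.pi,60);C=X+zz*n+rr*(np.cos(th)[:,None]*ex+np.sin(th)[:,None]*ey)
        q=((proj(dd,C)-[x0,y0]+.5)*k).astype(int);cv2.polylines(z,[q],True,(0,0,255) if zz==0 else (0,200,0),1)
    im.append(z)
for dd,(x0,y0,w,h) in((d,(290,157,40,20)),):pass
cv2.imwrite('pics/c2.png',np.hstack(im))
E
```

```text
[551.36657755  64.12501304 115.22323057] [558.93848354  67.34097488 118.55847105]
rim centre [552.57395704  65.14983736 108.9589984 ] [0.15192436] h over plane 55.796584414117746 -9.86809995312749 -70.64598269296476 centre [565.17902911  64.84177603  80.63908921]
lip (array([589.93732424,  34.54089531, 121.75239911]), array([1.73478567]))
[[279.05119424 231.91516216]] [[197.6499133  148.05039342]]
```

View pics/c2.png

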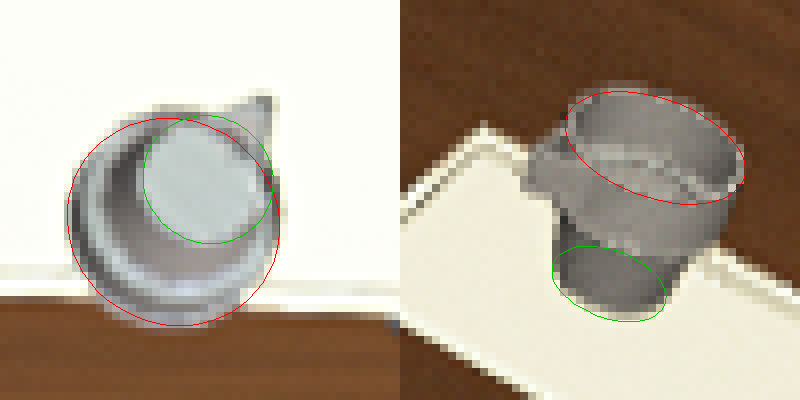

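```bash
cat >> h.py <<'E'
def Rt(appr,jaw):
    "tool matrix: x along appr, y closest to jaw"
    x=np.array(appr,float);x/=np.linalg.norm(x);y=np.array(jaw,float);y-=x*(x@y);y/=np.linalg.norm(y)
    return np.c_[x,y,np.cross(x,y)]
def down(yaw): a=np.radians(yaw);return Rt([0,0,-1],[np.cos(a),np.sin(a),0])
def rows(pos,M,rx_total=None,mm=45,deg=10,nmin=1):
    o=ctrl.get_obs();p=o['ee_pos'];C=R.from_rotvec(o['orientation']);T=R.from_matrix(M)
    w=(C.inv()*T).as_rotvec(degrees=True)
    if rx_total is not None: # force long way round
        a=np.linalg.norm(w);w2=w*(a-360)/a;w=w if abs(w[0]-rx_total)<abs(w2[0]-rx_total) else w2
    n=int(max(nmin,np.ceil(np.linalg.norm(pos-p)/mm),np.ceil(np.linalg.norm(w)/deg)))
    print('t',round(o['t'],2),'p',p.round(1),'yaw',np.degrees(np.arctan2(*C.as_matrix()[1::-1,1])).round(1),'q',np.array(o['qpos']).round(2),'F',np.array(o['ft_force']).round(1),'w',round(o['width'],1),'n',n)
    for i in range(n):
        Ri=C*R.from_rotvec(w*i/n,degrees=True);s=Ri.inv().apply(np.array(pos)-p)/n/1000
        print([round(float(v),4) for v in s]+[round(float(v),2) for v in w/n],end=', ' if (i+1)%8 else '\n')
    print()
E
python3 - <<'E'
from h import *
rows(np.array([523.5,-254.5,150]),down(73),rx_total=-139)
E
```

```text
t 0.1 p [ 248.8 -572.8  222. ] yaw -66.5 q [-1.18  0.42  1.63 -0.    1.09 -0.02] F [0.1 0.1 0.2] w 87.7 n 14
[0.0052, -0.013, -0.0271, -9.97, -0.01, 0.0], [0.0052, -0.0082, -0.0289, -9.97, -0.01, 0.0], [0.0052, -0.003, -0.0299, -9.97, -0.01, 0.0], [0.0052, 0.0022, -0.0299, -9.97, -0.01, 0.0], [0.0051, 0.0073, -0.0291, -9.97, -0.01, 0.0], [0.0051, 0.0123, -0.0274, -9.97, -0.01, 0.0], [0.0051, 0.0168, -0.0249, -9.97, -0.01, 0.0], [0.0051, 0.0209, -0.0216, -9.97, -0.01, 0.0]
[0.0051, 0.0243, -0.0176, -9.97, -0.01, 0.0], [0.0051, 0.027, -0.0132, -9.97, -0.01, 0.0], [0.0051, 0.0289, -0.0083, -9.97, -0.01, 0.0], [0.0051, 0.0299, -0.0032, -9.97, -0.01, 0.0], [0.0051, 0.03, 0.002, -9.97, -0.01, 0.0], [0.0051, 0.0292, 0.0072, -9.97, -0.01, 0.0],
```

Call:
carry_out --pt "0.005 -0.013 -0.027 -10 0 0" --pt "0.005 -0.008 -0.029 -10 0 0" --pt "0.005 -0.003 -0.03 -10 0 0" --pt "0.005 0.002 -0.03 -10 0 0" --pt "0.005 0.007 -0.029 -10 0 0" --pt "0.005 0.012 -0.027 -10 0 0" --pt "0.005 0.017 -0.025 -10 0 0" --pt "0.005 0.021 -0.022 -10 0 0" --grip 0

```text
t: 1.1
ee_pos: [403.8, -382.0, 178.5]
orientation: [1.005, 1.333, -1.003]
ft_force: [1.0, -0.5, 0.1]
width: 87.7
```

```bash
python3 - <<'E'
from h import *
rows(np.array([523.5,-254.5,150]),down(73))
E
```

```text
t 1.1 p [ 403.8 -382.   178.5] yaw 15.8 q [-0.78  0.38  1.81  0.    0.95 -1.06] F [ 1.  -0.5  0.1] w 87.7 n 6
[0.0048, 0.025, -0.015, -9.53, -0.05, -0.01], [0.0048, 0.0271, -0.0106, -9.53, -0.05, -0.01], [0.0047, 0.0285, -0.006, -9.53, -0.05, -0.01], [0.0047, 0.0291, -0.0012, -9.53, -0.05, -0.01], [0.0047, 0.0289, 0.0036, -9.53, -0.05, -0.01], [0.0047, 0.0279, 0.0084, -9.53, -0.05, -0.01],
```

Call:
carry_out --pt "0.005 0.025 -0.015 -9.5 0 0" --pt "0.005 0.027 -0.011 -9.5 0 0" --pt "0.005 0.0285 -0.006 -9.5 0 0" --pt "0.005 0.029 -0.001 -9.5 0 0" --pt "0.005 0.029 0.004 -9.5 0 0" --pt "0.005 0.028 0.008 -9.5 0 0"

```text
t: 1.85
ee_pos: [523.8, -247.0, 145.8]
orientation: [0.213, 1.568, -0.204]
ft_force: [0.4, -0.6, -0.8]
width: 88.0
```

```bash
python3 - <<'E'
from h import *
rows(np.array([523.5,-254.5,120]),down(73))
a=grab('scene');b=grab('top')
z=lambda im,x,y,w,h,k:cv2.resize(im[y:y+h,x:x+w],(400,400),interpolation=cv2.INTER_CUBIC)
cv2.imwrite('pics/c3.png',np.hstack([z(b['pixels'],270,148,80,80,5),z(a['pixels'],170,150,80,80,5)]))
E
```

```text
t 1.85 p [ 523.8 -247.   145.8] yaw 74.8 q [-0.46  0.46  1.78  0.    0.91 -1.77] F [ 0.4 -0.6 -0.8] w 88.0 n 1
[0.0258, -0.0074, 0.0018, 1.8, -0.45, -0.26],
```

View pics/c3.png

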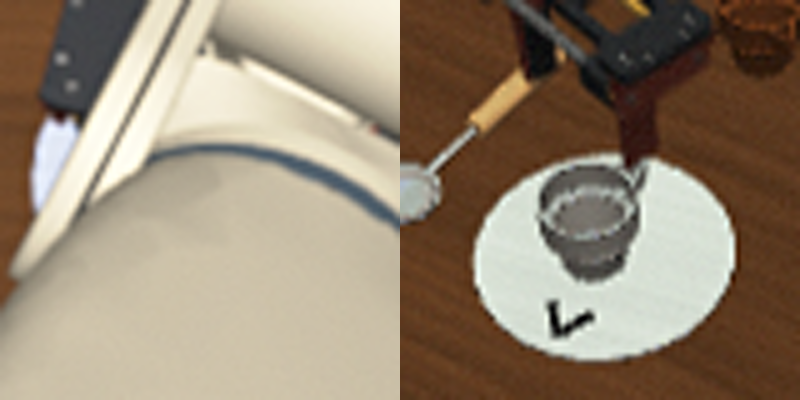

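Call:
carry_out --pt "0.02 -0.0075 0.002 1.8 -0.4 0" --pt "0.02 0 0 0 0 0" --pt "0.02 0 0 0 0 0" --pt "0 0 0 0 0 0"

```text
t: 2.45
ee_pos: [522.4, -255.3, 84.0]
orientation: [0.247, 1.559, -0.24]
ft_force: [-0.3, 0.3, -0.8]
width: 88.2
```

```bash
python3 - <<'E'
from h import *
rows(np.array([523.5,-254.5,36]),down(73),mm=15)
E
```

```text
t 2.45 p [ 522.4 -255.3   84. ] yaw 72.2 q [-0.48  0.55  1.81  0.01  0.79 -1.74] F [-0.3  0.3 -0.8] w 88.2 n 4
[0.012, 0.0002, 0.0002, -0.19, -0.03, -0.06], [0.012, 0.0002, 0.0002, -0.19, -0.03, -0.06], [0.012, 0.0002, 0.0002, -0.19, -0.03, -0.06], [0.012, 0.0003, 0.0002, -0.19, -0.03, -0.06],
```

Call:
carry_out --pt "0.012 0.0005 0 0 0 0" --pt "0.012 0 0 0 0 0" --pt "0.012 0 0 0 0 0" --pt "0.011 0 0 0 0 0" --pt "0 0 0 0 0 0"

```text
t: 3.08
ee_pos: [522.8, -255.7, 35.4]
orientation: [0.249, 1.557, -0.243]
ft_force: [0.2, -0.5, 0.2]
width: 87.6
```

Call:
carry_out --pt "0 0 0 0 0 0" --pt "0 0 0 0 0 0" --pt "0 0 0 0 0 0" --pt "0 0 0 0 0 0" --pt "0 0 0 0 0 0" --grip 1

```text
t: 3.7
ee_pos: [523.5, -255.9, 36.2]
orientation: [0.248, 1.555, -0.243]
ft_force: [1.1, 0.7, -1.3]
width: 67.0
```

```bash
python3 - <<'E'
from h import *
rows(np.array([523.5,-254.5,40]),down(73),mm=15)
E
```

```text
t 3.7 p [ 523.5 -255.9   36.2] yaw 72.1 q [-0.48  0.63  1.82  0.01  0.7  -1.74] F [ 1.1  0.7 -1.3] w 67.0 n 1
[-0.0038, 0.0014, -0.0004, -0.92, 0.06, -0.2],
```

Call:
carry_out --pt "-0.005 0 0 0 0 0" --pt "-0.005 0 0 0 0 0" --pt "0 0 0 9 0 0" --pt "0 0 0 9 0 0" --pt "0 0 0 9 0 0" --pt "0 0 0 9 0 0" --pt "0 0 0 9 0 0" --pt "0 0 0 9 0 0"

```text
t: 4.7
ee_pos: [524.2, -256.4, 49.6]
orientation: [0.999, 1.328, -0.993]
ft_force: [0.3, -0.6, -0.3]
width: 66.5
```

Call:
carry_out --pt "0 0 0 9 0 0" --pt "0 0 0 9 0 0" --pt "0 0 0 9 0 0" --pt "0 0 0 9 0 0" --pt "0 0 0 9 0 0" --pt "0 0 0 9 0 0" --pt "0 0 0 9 0 0" --pt "0 0 0 9 0 0"

```text
t: 5.7
ee_pos: [525.2, -256.9, 53.0]
orientation: [1.913, 0.543, -1.899]
ft_force: [0.7, -0.1, -1.0]
width: 66.7
```

```bash
python3 - <<'E'
from h import *
rows(np.array([519.8,-252.7,44]),down(-79.5),mm=15)
E
```

```text
t 5.7 p [ 525.2 -256.9   53. ] yaw -58.1 q [-0.48  0.6   1.81  0.01  0.72  0.53] F [ 0.7 -0.1 -1. ] w 66.7 n 3
[0.003, -0.0022, 0.0008, 7.13, -0.13, -0.04], [0.003, -0.002, 0.0011, 7.13, -0.13, -0.04], [0.003, -0.0019, 0.0013, 7.13, -0.13, -0.04],
```

Call:
carry_out --pt "0.002 -0.0022 0.001 7 0 0" --pt "0.002 -0.002 0.001 7 0 0" --pt "0.002 -0.002 0.0015 7 0 0" --pt "0 0 0 0 0 0"

```text
t: 6.2
ee_pos: [520.0, -253.0, 48.6]
orientation: [2.137, 0.189, -2.118]
ft_force: [-0.5, 1.3, -0.5]
width: 66.6
```

```bash
python3 - <<'E'
from h import *
rows(np.array([519.8,-252.7,38]),down(-79.5),mm=15)
a=grab('scene');b=grab('top')
z=lambda im,x,y,w,h:cv2.resize(im[y:y+h,x:x+w],(400,400),interpolation=cv2.INTER_CUBIC)
cv2.imwrite('pics/c4.png',np.hstack([z(b['pixels'],270,148,80,80),z(a['pixels'],170,160,80,80)]))
E
```

```text
t 6.2 p [ 520.  -253.    48.6] yaw -79.8 q [-0.48  0.6   1.83  0.01  0.7   0.91] F [-0.5  1.3 -0.5] w 66.6 n 1
[0.0106, -0.0003, 0.0002, -0.3, -0.49, -0.12],
```

View pics/c4.png

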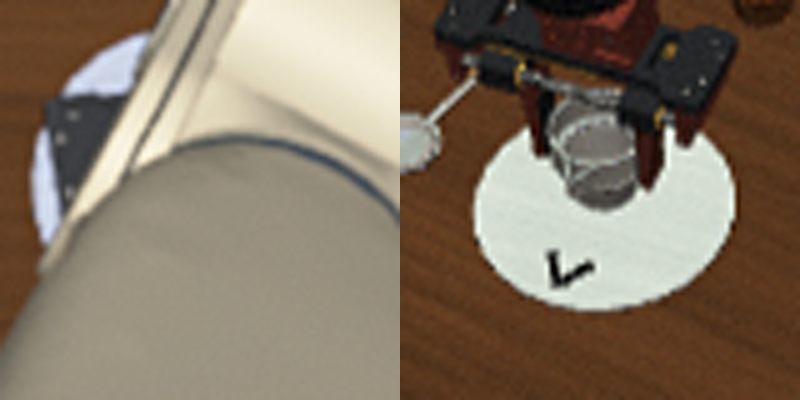

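Call:
carry_out --pt "0.004 0 0 0 -0.5 0" --pt "0.004 0 0 0 0 0" --pt "0.0025 0 0 0 0 0" --pt "0.001 0 0 0 0 0" --pt "0 0 0 0 0 0"

```text
t: 6.92
ee_pos: [520.5, -253.3, 36.4]
orientation: [2.124, 0.192, -2.125]
ft_force: [0.2, -0.8, -1.0]
width: 67.0
```

```bash
python3 - <<'E'
from h import *
rows(np.array([519.8,-252.7,36.2]),down(-79.5),mm=15)
E
```

```text
t 6.92 p [ 520.5 -253.3   36.4] yaw -79.5 q [-0.47  0.62  1.83 -0.    0.69  0.92] F [ 0.2 -0.8 -1. ] w 67.0 n 1
[0.0002, -0.0007, 0.0006, -0.01, 0.02, -0.14],
```

Call:
carry_out --pt "0 0 0 0 0 0" --pt "0 0 0 0 0 0" --pt "0 0 0 0 0 0" --pt "-0.01 0 0 0 0 0" --pt "-0.02 0 0 0 0 0" --pt "-0.04 0 0 0 0 0" --pt "-0.04 0 0 0 0 0" --pt "-0.04 0 0 0 0 0" --grip 0

```text
t: 7.92
ee_pos: [519.1, -252.3, 190.6]
orientation: [2.121, 0.195, -2.13]
ft_force: [0.4, 0.2, 0.1]
width: 87.6
```

```bash
cat >> h.py <<'E'
_y=np.radians(-1.4);_u=np.array([np.cos(_y),np.sin(_y),0]);_c,_s=np.cos(np.radians(24)),np.sin(np.radians(24))
ex=_u*_c+np.array([0,0,_s]);nn=-_u*_s+np.array([0,0,_c]);ey=np.cross(nn,ex)
CC=np.array([564.5,64.7,82.5])
def rackM(a): a=np.radians(a);return Rt(-nn,np.cos(a)*ex+np.sin(a)*ey)
E
python3 - <<'E'
from h import *
rows(CC+85*nn,rackM(38))
rows(CC+85*nn,rackM(38+180))
E
```

```text
t 7.92 p [ 519.1 -252.3  190.6] yaw -79.5 q [-0.47  0.39  1.76 -0.    0.99  0.92] F [0.4 0.2 0.1] w 87.6 n 12
[0.0025, -0.0259, -0.0057, -9.51, 0.83, 2.26], [0.0016, -0.0247, -0.0099, -9.51, 0.83, 2.26], [0.0009, -0.0227, -0.0138, -9.51, 0.83, 2.26], [0.0003, -0.0202, -0.0174, -9.51, 0.83, 2.26], [-0.0002, -0.017, -0.0205, -9.51, 0.83, 2.26], [-0.0005, -0.0134, -0.023, -9.51, 0.83, 2.26], [-0.0006, -0.0094, -0.0249, -9.51, 0.83, 2.26], [-0.0005, -0.0051, -0.0261, -9.51, 0.83, 2.26]
[-0.0002, -0.0007, -0.0266, -9.51, 0.83, 2.26], [0.0002, 0.0037, -0.0264, -9.51, 0.83, 2.26], [0.0008, 0.008, -0.0254, -9.51, 0.83, 2.26], [0.0016, 0.012, -0.0237, -9.51, 0.83, 2.26], 
t 7.92 p [ 519.1 -252.3  190.6] yaw -79.5 q [-0.47  0.39  1.76 -0.    0.99  0.92] F [0.4 0.2 0.1] w 87.6 n 8
[0.0038, -0.0388, -0.0086, 7.86, 2.99, -1.1], [0.0048, -0.0395, -0.003, 7.86, 2.99, -1.1], [0.0056, -0.0394, 0.0027, 7.86, 2.99, -1.1], [0.0061, -0.0386, 0.0084, 7.86, 2.99, -1.1], [0.0062, -0.0369, 0.0139, 7.86, 2.99, -1.1], [0.006, -0.0345, 0.0191, 7.86, 2.99, -1.1], [0.0055, -0.0314, 0.024, 7.86, 2.99, -1.1], [0.0047, -0.0278, 0.0283, 7.86, 2.99, -1.1]
```

Call:
carry_out --pt "0.0025 -0.026 -0.006 -9.5 0.8 2.3" --pt "0.0015 -0.025 -0.01 -9.5 0.8 2.3" --pt "0.001 -0.023 -0.014 -9.5 0.8 2.3" --pt "0 -0.02 -0.017 -9.5 0.8 2.3" --pt "0 -0.017 -0.0205 -9.5 0.8 2.3" --pt "-0.0005 -0.0135 -0.023 -9.5 0.8 2.3" --pt "-0.0005 -0.0095 -0.025 -9.5 0.8 2.3" --pt "-0.0005 -0.005 -0.026 -9.5 0.8 2.3"

```text
t: 8.93
ee_pos: [528.0, -36.9, 179.6]
orientation: [1.261, 0.885, -1.035]
ft_force: [0.4, -0.5, -0.9]
width: 88.0
```

```bash
python3 - <<'E'
from h import *
rows(CC+85*nn,rackM(38))
E
```

```text
t 8.93 p [528.  -36.9 179.6] yaw 0.6 q [-0.03  0.24  2.09 -0.23  0.51  0.17] F [ 0.4 -0.5 -0.9] w 88.0 n 4
[0.0017, -0.0008, -0.026, -8.92, 1.05, 1.9], [0.0022, 0.0032, -0.0258, -8.92, 1.05, 1.9], [0.0028, 0.0071, -0.025, -8.92, 1.05, 1.9], [0.0036, 0.0107, -0.0235, -8.92, 1.05, 1.9],
```

Call:
carry_out --pt "0.0015 -0.001 -0.026 -9 1 1.9" --pt "0.002 0.003 -0.026 -9 1 1.9" --pt "0.003 0.007 -0.025 -9 1 1.9" --pt "0.0035 0.0105 -0.0235 -9 1 1.9" --pt "0 0 0 0 0 0"

```text
t: 9.55
ee_pos: [528.0, 70.1, 163.0]
orientation: [0.794, 1.059, -0.521]
ft_force: [-0.5, 0.2, 0.5]
width: 87.9
```

```bash
python3 - <<'E'
from h import *
rows(CC+60*nn,rackM(38))
a=grab('scene');b=grab('top')
# stand-cup after release
d=b;im=d['pixels'];hsv=cv2.cvtColor(im,cv2.COLOR_BGR2HSV);S,V=hsv[...,1],hsv[...,2]
z=lambda im,x,y,w,h:cv2.resize(im[y:y+h,x:x+w],(400,400),interpolation=cv2.INTER_CUBIC)
cv2.imwrite('pics/c5.png',np.hstack([z(b['pixels'],270,148,80,80),z(a['pixels'],250,170,80,80)]))
np.savez('pics/top2.npz',**{k:np.asarray(v) for k,v in b.items()});np.savez('pics/scene2.npz',**{k:np.asarray(v) for k,v in a.items()})
E
```

```text
t 9.55 p [528.   70.1 163. ] yaw 40.9 q [ 0.15  0.25  2.16 -0.23  0.32 -0.32] F [-0.5  0.2  0.5] w 87.9 n 1
[0.0284, -0.0025, 0.0039, 1.63, 0.19, -0.4],
```

View pics/c5.png

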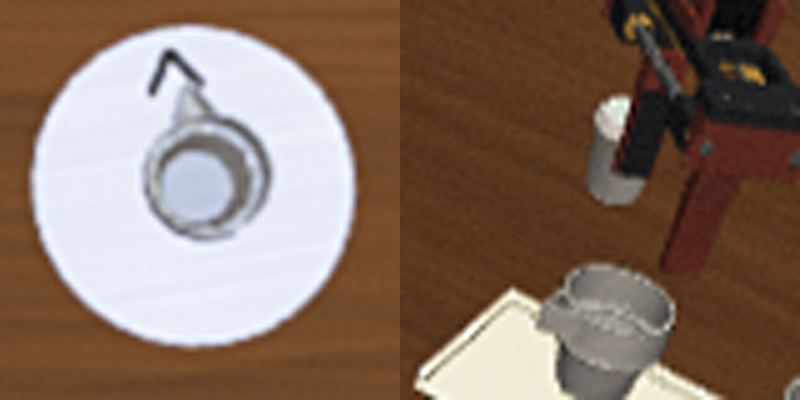

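```bash
python3 - <<'E'
from h import *
for f in('top2',):
    d=load(f);im=d['pixels'];hsv=cv2.cvtColor(im,cv2.COLOR_BGR2HSV);S,V=hsv[...,1],hsv[...,2]
    m=((S<70)).astype(np.uint8);n,l,st,ce=cv2.connectedComponentsWithStats(m);k=l[200,290]
    cn=max(cv2.findContours((l==k).astype(np.uint8),0,1)[0],key=len)[:,0].astype(float)
    c,e=fitc(np.array([onz(d,p,5) for p in cn])[:,:2],88);print('stand',c,e)
    w=np.zeros(V.shape,np.uint8);w[164:200,295:330]=1
    m=((V<215)&(S<70)&(w>0)).astype(np.uint8)
    n,l,st,ce=cv2.connectedComponentsWithStats(m);k=1+np.argmax(st[1:,4])
    cn=max(cv2.findContours((l==k).astype(np.uint8),0,1)[0],key=len)[:,0].astype(float);print(st[k])
    P=np.array([onz(d,p,68) for p in cn])[:,:2];cc=np.array([520,-253.])
    for _ in range(5): r=np.hypot(*(P-cc).T);cc,e=fitc(P[abs(r-33)<3])
    v=P-cc;r=np.hypot(*v.T);a=np.degrees(np.arctan2(v[:,1],v[:,0]));s=r>37
    print('cup',cc,e,'lip',np.c_[cn[s],r[s],a[s]].round(1).tolist(),'area-mean ang',a[s].mean())
    # area-based: lip pixels at z=62
    yy,xx=np.nonzero(l==k);Q=np.array([onz(d,p,66) for p in zip(xx,yy)])[:,:2]-cc;q=np.hypot(*Q.T);s=(q>37)&(q<52);g=Q[s].mean(0);print('lip centroid ang',np.degrees(np.arctan2(g[1],g[0])),s.sum())
    # mark, weighted
    yy,xx=np.mgrid[153:170,293:313];Q=np.array([onz(d,p,8) for p in zip(xx.ravel(),yy.ravel())])[:,:2]-c
    q=np.hypot(*Q.T);wt=np.clip(235-V[yy,xx].ravel().astype(float),0,None);s=(q>52)&(q<84)&(wt>40)
    # exclude lip: print
    g=(Q[s]*wt[s,None]).sum(0)/wt[s].sum();print('mark',g,np.hypot(*g),np.degrees(np.arctan2(g[1],g[0])))
    # inner floor
    m=((V>200)&(S<70)&(w>0)).astype(np.uint8);n,l,st,ce=cv2.connectedComponentsWithStats(m);k=l[184,309];print(st[k],'floor',onz(d,ce[k],8.5))
E
```

```text
stand [ 518.96867412 -252.60692034] 0.8186072154432021
[299 164  26  32 405]
cup [ 515.25308355 -251.34659849] 1.2324770254391582 lip [[307.0, 164.0, 49.8, 12.7], [307.0, 165.0, 47.3, 13.3], [306.0, 166.0, 45.3, 17.3], [306.0, 167.0, 42.8, 18.3], [306.0, 168.0, 40.3, 19.5], [305.0, 169.0, 38.8, 24.4], [311.0, 168.0, 38.4, 0.7], [310.0, 167.0, 41.0, 4.3], [309.0, 166.0, 43.9, 7.5], [310.0, 165.0, 46.3, 3.9], [310.0, 164.0, 48.9, 3.7], [309.0, 164.0, 49.1, 6.7], [308.0, 164.0, 49.4, 9.7]] area-mean ang 10.907446773783674
lip centroid ang 10.8176209183634 26
mark [62.8025789  11.83093167] 63.90723637357856 10.668515625677442
[303 179  13  13 142] floor [ 516.95093411 -253.98947079    8.5       ]
```

Call:
carry_out --pt "0.015 -0.0025 0.004 1.6 0.2 -0.4" --pt "0.013 0 0 0 0 0" --pt "0 0 0 0 0 0"

```text
t: 10.02
ee_pos: [542.4, 62.2, 137.0]
orientation: [0.824, 1.056, -0.549]
ft_force: [-0.6, -0.6, 0.5]
width: 87.5
```

```bash
python3 - <<'E'
from h import *
rows(CC+40*nn,rackM(38))
for f,cc,k in(('top2',np.array([518,-252.]),1),('scene2',np.array([519,-252.]),1)):
    d=load(f);im=d['pixels'];hsv=cv2.cvtColor(im,cv2.COLOR_BGR2HSV);S,V=hsv[...,1],hsv[...,2]
    q=proj(d,[[519,-252,40]])[0].astype(int);w=np.zeros(V.shape,np.uint8);w[q[1]-22:q[1]+22,q[0]-20:q[0]+20]=1
    m=((V<(215 if f=='top2' else 180))&(S<70)&(w>0)).astype(np.uint8);n,l,st,ce=cv2.connectedComponentsWithStats(m);kk=1+np.argmax(st[1:,4]);print(f,st[kk])
    cn=max(cv2.findContours((l==kk).astype(np.uint8),0,1)[0],key=len)[:,0].astype(float)
    P=np.array([onz(d,p,68) for p in cn])[:,:2];o=ray(d,(0,0))[0][:2]
    for _ in range(6):
        v=P-cc;r=np.hypot(*v.T);a=np.degrees(np.arctan2(v[:,1],v[:,0]));s=(v@(o-cc)<0)&(abs(r-33)<4)&(abs(a-11)>28);cc,e=fitc(P[s])
    print('cup far-side',cc,e,s.sum())
E
```

```text
t 10.03 p [542.4  62.2 137. ] yaw 38.5 q [ 0.13  0.32  2.14 -0.25  0.27 -0.28] F [-0.6 -0.6  0.5] w 87.5 n 1
[0.0187, 0.0002, -0.0037, -0.58, 0.14, 0.03], 
top2 [299 160  26  36 442]
cup far-side [ 515.63135436 -250.70176528] 0.992323694402649 24
scene2 [200 180  20  25 391]
cup far-side [ 519.64696118 -250.66819363] 2.042216673779214 26
```

Call:
carry_out --pt "0.01 0 -0.002 -0.5 0 0" --pt "0.009 0 -0.0015 0 0 0" --pt "0 0 0 0 0 0"

```text
t: 10.4
ee_pos: [548.4, 64.6, 116.8]
orientation: [0.816, 1.058, -0.545]
ft_force: [-0.2, 0.5, 0.3]
width: 87.7
```

```bash
python3 - <<'E'
from h import *
rows(CC+6*nn,rackM(38),mm=12)
a=grab('scene');X=CC+31*nn
x0,y0=262,205;z=cv2.resize(a['pixels'][y0:y0+60,x0:x0+60],(600,600),interpolation=cv2.INTER_CUBIC)
o=ctrl.get_obs()['ee_pos'];T=R.from_rotvec(ctrl.get_obs()['orientation']).as_matrix()
for s in(-44,44):
    q=((proj(a,[o+s*T[:,1],o+s*T[:,1]+T[:,0]*34])-[x0,y0]+.5)*10).astype(int);cv2.line(z,q[0].tolist(),q[1].tolist(),(0,0,255),1)
cv2.imwrite('pics/c6.png',z)
E
```

```text
t 10.4 p [548.4  64.6 116.8] yaw 39.0 q [ 0.13  0.37  2.14 -0.3   0.23 -0.23] F [-0.2  0.5  0.3] w 87.7 n 3
[0.0106, 0.0003, 0.0, -0.03, 0.04, 0.03], [0.0106, 0.0003, 0.0, -0.03, 0.04, 0.03], [0.0106, 0.0003, 0.0, -0.03, 0.04, 0.03],
```

View pics/c6.png

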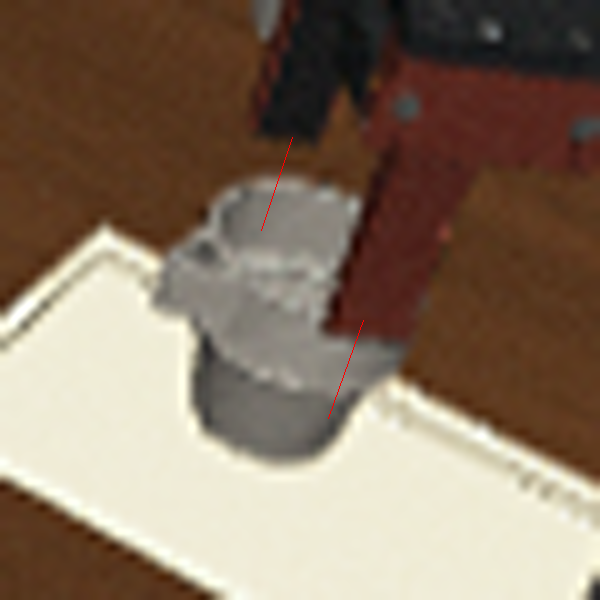

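Call:
carry_out --pt "0.011 0 0 0 0 0" --pt "0.011 0 0 0 0 0" --pt "0.008 0 0 0 0 0" --pt "0 0 0 0 0 0"

```text
t: 10.95
ee_pos: [561.8, 64.5, 88.1]
orientation: [0.816, 1.057, -0.544]
ft_force: [-0.1, -0.3, -0.5]
width: 88.2
```

```bash
python3 - <<'E'
from h import *
rows(CC+6*nn,rackM(38),mm=12)
E
```

```text
t 10.95 p [561.8  64.5  88.1] yaw 39.0 q [ 0.13  0.45  2.12 -0.39  0.17 -0.14] F [-0.1 -0.3 -0.5] w 88.2 n 1
[0.0002, 0.0003, -0.0001, -0.08, 0.13, 0.04],
```

Call:
carry_out --pt "0 0 0 0 0 0" --pt "0 0 0 0 0 0" --pt "0 0 0 0 0 0" --pt "0 0 0 0 0 0" --pt "0 0 0 0 0 0" --grip 1

```text
t: 11.58
ee_pos: [561.3, 64.3, 88.3]
orientation: [0.816, 1.058, -0.544]
ft_force: [-0.3, 0.1, -1.8]
width: 64.6
```

Call:
carry_out --pt "-0.01 0 0 0 0 0" --pt "-0.015 0 0 0 0 0" --pt "-0.02 0 0 0 0 0" --pt "-0.03 0 0 0 0 0" --pt "-0.03 0 0 0 0 0" --pt "0 0 0 0 0 0"

```text
t: 12.32
ee_pos: [515.6, 66.0, 188.5]
orientation: [0.817, 1.059, -0.543]
ft_force: [0.7, 0.0, -1.0]
width: 64.8
```

```bash
python3 - <<'E'
from h import *
rows(np.array([518.5,-253.2,190]),down(86),mm=32,deg=7)
E
```

```text
t 12.32 p [515.6  66.  188.5] yaw 39.0 q [ 0.15  0.18  2.16 -0.18  0.39 -0.33] F [ 0.7  0.  -1. ] w 64.8 n 10
[0.0003, -0.0188, 0.0258, -4.87, 2.2, -1.13], [-0.0002, -0.0209, 0.0241, -4.87, 2.2, -1.13], [-0.0007, -0.0229, 0.0222, -4.87, 2.2, -1.13], [-0.001, -0.0247, 0.0202, -4.87, 2.2, -1.13], [-0.0013, -0.0264, 0.018, -4.87, 2.2, -1.13], [-0.0014, -0.0278, 0.0156, -4.87, 2.2, -1.13], [-0.0014, -0.0291, 0.0131, -4.87, 2.2, -1.13], [-0.0012, -0.0301, 0.0106, -4.87, 2.2, -1.13]
[-0.001, -0.0309, 0.0079, -4.87, 2.2, -1.13], [-0.0006, -0.0315, 0.0052, -4.87, 2.2, -1.13],
```

Call:
carry_out --pt "0 -0.019 0.026 -4.9 2.2 -1.1" --pt "0 -0.021 0.024 -4.9 2.2 -1.1" --pt "-0.0005 -0.023 0.022 -4.9 2.2 -1.1" --pt "-0.001 -0.025 0.02 -4.9 2.2 -1.1" --pt "-0.001 -0.026 0.018 -4.9 2.2 -1.1" --pt "-0.0015 -0.028 0.0155 -4.9 2.2 -1.1" --pt "-0.0015 -0.029 0.013 -4.9 2.2 -1.1" --pt "-0.001 -0.03 0.0105 -4.9 2.2 -1.1"

```text
t: 13.32
ee_pos: [516.0, -191.3, 180.9]
orientation: [0.205, 1.494, -0.144]
ft_force: [0.6, 0.4, -0.7]
width: 64.8
```

```bash
python3 - <<'E'
from h import *
rows(np.array([518.5,-253.2,180]),down(86),mm=32,deg=7)
E
```

```text
t 13.32 p [ 516.  -191.3  180.9] yaw 77.2 q [-0.41  0.35  1.87  0.07  0.87 -1.8 ] F [ 0.6  0.4 -0.7] w 64.8 n 2
[-0.0004, -0.0299, 0.0081, -4.42, 1.95, -1.18], [-0.0, -0.0304, 0.0058, -4.42, 1.95, -1.18],
```

Call:
carry_out --pt "0 -0.03 0.008 -4.4 2 -1.2" --pt "0 -0.0305 0.006 -4.4 2 -1.2" --pt "0 0 0 0 0 0"

```text
t: 13.7
ee_pos: [518.8, -257.7, 175.2]
orientation: [0.053, 1.577, -0.054]
ft_force: [0.1, 0.3, -1.2]
width: 65.0
```

```bash
python3 - <<'E'
from h import *
rows(np.array([518.5,-253.2,105]),down(86),mm=32,deg=7)
a=grab('scene')
o=ctrl.get_obs();T=R.from_rotvec(o['orientation']).as_matrix();p=o['ee_pos']
q=proj(a,[p])[0].astype(int);x0,y0=q-[40,40];z=cv2.resize(a['pixels'][y0:y0+80,x0:x0+80],(640,640),interpolation=cv2.INTER_CUBIC)[:600]
A=np.array([0,0,1.]);th=np.linspace(0,2*np.pi,80);ring=np.c_[np.cos(th),np.sin(th),0*th]
for h,r in((26,33),(-2,33),(-36,21.5)):
    C=p-6*A*0+[0,0,h]+ring*r;cv2.polylines(z,[((proj(a,C)-[x0,y0]+.5)*8).astype(int)],True,(0,0,255),1)
print(x0,y0);cv2.imwrite('pics/c7.png',z)
E
```

```text
t 13.7 p [ 518.8 -257.7  175.2] yaw 86.1 q [-0.48  0.42  1.76 -0.    0.96 -1.98] F [ 0.1  0.3 -1.2] w 65.0 n 3
[0.0234, 0.0015, -0.0, 0.04, -0.13, 0.02], [0.0234, 0.0015, -0.0001, 0.04, -0.13, 0.02], [0.0234, 0.0015, -0.0002, 0.04, -0.13, 0.02], 
166 123
```

View pics/c7.png

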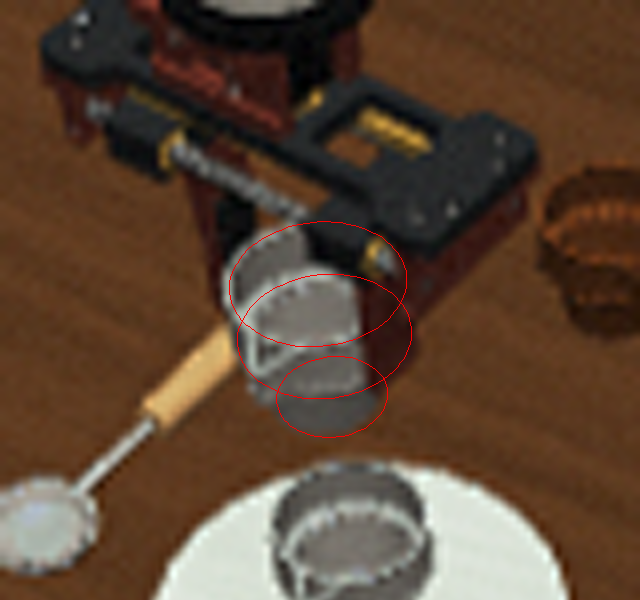

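Call:
carry_out --pt "0.02 0.0045 0 0 0 0" --pt "0.02 0 0 0 0 0" --pt "0.02 0 0 0 0 0" --pt "0.005 0 0 0 0 0" --pt "0 0 0 0 0 0"

```text
t: 14.38
ee_pos: [516.4, -247.3, 105.8]
orientation: [0.059, 1.579, -0.053]
ft_force: [-0.2, 0.6, -0.7]
width: 64.5
```

```bash
python3 - <<'E'
from h import *
rows(np.array([518.8,-253.3,80]),down(86),mm=5,deg=7)
a=grab('scene')
x0,y0=180,160;z=cv2.resize(a['pixels'][y0:y0+60,x0:x0+60],(600,600),interpolation=cv2.INTER_CUBIC)
cv2.imwrite('pics/c8.png',z)
E
```

```text
t 14.38 p [ 516.4 -247.3  105.8] yaw 85.9 q [-0.47  0.51  1.81 -0.    0.83 -1.97] F [-0.2  0.6 -0.7] w 64.5 n 6
[0.0043, -0.001, 0.0005, -0.01, -0.09, -0.03], [0.0043, -0.001, 0.0005, -0.01, -0.09, -0.03], [0.0043, -0.001, 0.0005, -0.01, -0.09, -0.03], [0.0043, -0.001, 0.0005, -0.01, -0.09, -0.03], [0.0043, -0.001, 0.0005, -0.01, -0.09, -0.03], [0.0043, -0.001, 0.0005, -0.01, -0.09, -0.03],
```

View pics/c8.png

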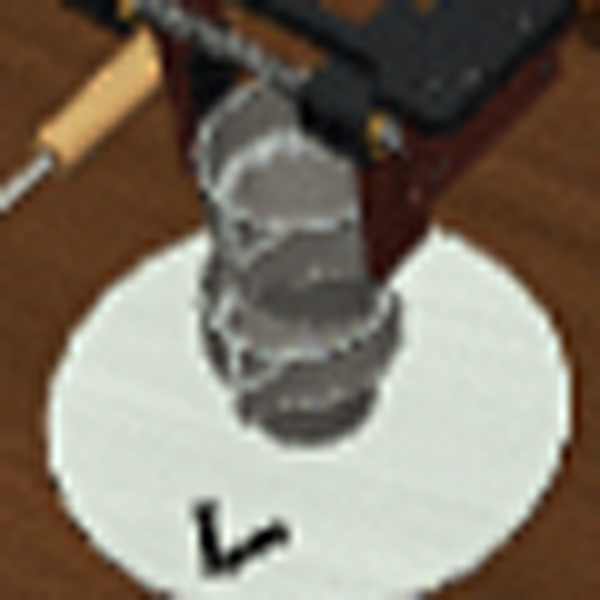

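Call:
carry_out --pt "0 -0.006 0.002 0 -0.5 0" --pt "0 0 0 0 0 0"

```text
t: 14.68
ee_pos: [519.0, -254.2, 107.5]
orientation: [0.057, 1.567, -0.054]
ft_force: [0.5, -0.5, -1.6]
width: 64.9
```

```bash
python3 - <<'E'
from h import *
rows(np.array([518.8,-253.3,80]),down(86),mm=50,deg=7)
E
```

```text
t 14.68 p [ 519.  -254.2  107.5] yaw 85.9 q [-0.48  0.51  1.81  0.    0.82 -1.98] F [ 0.5 -0.5 -1.6] w 64.9 n 1
[0.0275, 0.0008, -0.0004, -0.06, 0.17, -0.13],
```

Call:
carry_out --pt "0.005 0.0005 0 0 0 0" --pt "0.005 0 0 0 0 0" --pt "0.005 0 0 0 0 0" --pt "0 0 0 0 0 0"

```text
t: 15.18
ee_pos: [519.2, -253.9, 91.8]
orientation: [0.058, 1.566, -0.055]
ft_force: [-0.4, 0.1, -0.8]
width: 64.6
```

```bash
python3 - <<'E'
from h import *
rows(np.array([518.8,-253.3,80]),down(86),mm=50,deg=7)
E
```

```text
t 15.18 p [ 519.2 -253.9   91.8] yaw 85.9 q [-0.48  0.53  1.82  0.    0.79 -1.98] F [-0.4  0.1 -0.8] w 64.6 n 1
[0.0118, 0.0006, -0.0005, -0.09, 0.2, -0.12],
```

No contact yet, so it is entering freely.

Call:
carry_out --pt "0.004 0.0005 0 0 0 0" --pt "0.004 0 0 0 0 0" --pt "0.003 0 0 0 0 0" --pt "0 0 0 0 0 0"

```text
t: 15.68
ee_pos: [519.3, -253.3, 79.9]
orientation: [0.058, 1.567, -0.054]
ft_force: [0.5, -0.1, -1.6]
width: 64.5
```

Call:
carry_out --pt "0.002 0 0 0 0 0" --pt "0.002 0 0 0 0 0" --pt "0 0 0 0 0 0"

```text
t: 16.05
ee_pos: [519.4, -253.4, 75.8]
orientation: [0.057, 1.566, -0.055]
ft_force: [1.2, -0.1, -1.5]
width: 64.7
```

Call:
carry_out --pt "0.002 0 0 0 0 0" --pt "0 0 0 0 0 0"

```text
t: 16.3
ee_pos: [519.5, -253.4, 73.7]
orientation: [0.057, 1.566, -0.055]
ft_force: [-0.7, 0.6, -1.3]
width: 64.8
```

Call:
carry_out --pt "0.0015 0 0 0 0 0" --pt "0 0 0 0 0 0"

```text
t: 16.55
ee_pos: [519.5, -253.4, 72.2]
orientation: [0.057, 1.566, -0.055]
ft_force: [-0.1, -0.3, -1.5]
width: 65.0
```

Call:
carry_out --pt "0.0015 0 0 0 0 0" --pt "0 0 0 0 0 0"

```text
t: 16.8
ee_pos: [519.6, -253.4, 70.6]
orientation: [0.057, 1.566, -0.055]
ft_force: [0.3, 0.3, -0.9]
width: 64.9
```

```bash
python3 - <<'E'
from h import *
rows(np.array([518.8,-253.3,70]),down(86),mm=50,deg=7)
a=grab('scene')
x0,y0=180,160;z=cv2.resize(a['pixels'][y0:y0+60,x0:x0+60],(600,600),interpolation=cv2.INTER_CUBIC)
cv2.imwrite('pics/c9.png',z)
E
```

```text
t 16.8 p [ 519.6 -253.4   70.6] yaw 85.9 q [-0.48  0.57  1.82  0.    0.75 -1.98] F [ 0.3  0.3 -0.9] w 64.9 n 1
[0.0006, 0.0001, -0.0008, -0.08, 0.23, -0.11],
```

View pics/c9.png

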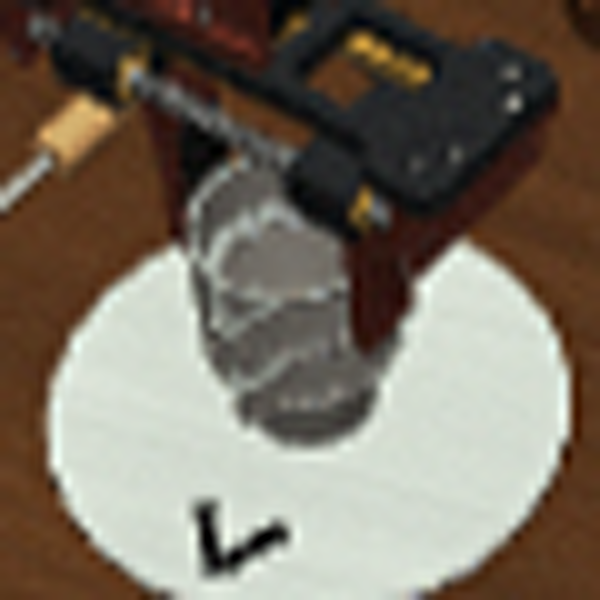

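Call:
carry_out --pt "0.001 0 0 0 0 0" --pt "0 0 0 0 0 0"

```text
t: 17.1
ee_pos: [519.6, -253.5, 69.6]
orientation: [0.057, 1.566, -0.055]
ft_force: [0.2, 0.8, -1.2]
width: 64.6
```

Call:
carry_out --pt "0.001 0 0 0 0 0" --pt "0 0 0 0 0 0"

```text
t: 17.35
ee_pos: [519.7, -253.5, 69.2]
orientation: [0.057, 1.566, -0.055]
ft_force: [-0.8, 0.1, -0.5]
width: 65.0
```

Call:
carry_out --pt "0.001 0 0 0 0 0" --pt "0 0 0 0 0 0"

```text
t: 17.6
ee_pos: [519.8, -253.5, 69.3]
orientation: [0.057, 1.566, -0.055]
ft_force: [-1.0, 0.3, 0.0]
width: 64.7
```

Call:
carry_out --pt "0.002 0 0 0 0 0" --pt "0 0 0 0 0 0"

```text
t: 17.85
ee_pos: [520.4, -253.6, 69.4]
orientation: [0.057, 1.564, -0.055]
ft_force: [0.3, 0.4, -2.1]
width: 65.0
```

Call:
carry_out --pt "0 0 0 0 0 0" --pt "0 0 0 0 0 0" --pt "0 0 0 0 0 0" --pt "0 0 0 0 0 0" --pt "-0.01 0 0 0 0 0" --pt "-0.02 0 0 0 0 0" --pt "-0.04 0 0 0 0 0" --pt "-0.04 0 0 0 0 0" --grip 0

```text
t: 18.85
ee_pos: [518.3, -253.0, 180.2]
orientation: [0.059, 1.569, -0.053]
ft_force: [-0.2, -0.3, -0.5]
width: 87.7
```

Call:
carry_out --pt "-0.04 0.04 0 0 0 0" --pt "0 0.05 0 0 0 0" --pt "0 0.05 0 0 0 0" --pt "0 0.05 0 0 0 0" --pt "0 0.05 0 0 0 0" --pt "0 0 0 0 0 0"

```text
t: 19.6
ee_pos: [539.4, -8.7, 231.4]
orientation: [0.058, 1.555, -0.058]
ft_force: [0.5, 0.4, -0.4]
width: 87.9
```

```bash
python3 - <<'E'
from h import *
a=grab('scene');b=grab('top')
z=lambda im,x,y,w,h:cv2.resize(im[y:y+h,x:x+w],(400,400),interpolation=cv2.INTER_CUBIC)
cv2.imwrite('pics/c10.png',np.hstack([z(b['pixels'],270,148,80,80),z(a['pixels'],175,155,70,70)]))
print(ctrl.get_obs()['ee_pos'])
d=b;hsv=cv2.cvtColor(d['pixels'],cv2.COLOR_BGR2HSV);S,V=hsv[...,1],hsv[...,2]
w=np.zeros(V.shape,np.uint8);w[160:202,293:334]=1
m=((V<215)&(S<70)&(w>0)).astype(np.uint8);n,l,st,ce=cv2.connectedComponentsWithStats(m);k=1+np.argmax(st[1:,4]);print(st[k])
cn=max(cv2.findContours((l==k).astype(np.uint8),0,1)[0],key=len)[:,0].astype(float)
for zz in(96,):
    P=np.array([onz(d,p,zz) for p in cn])[:,:2];cc=np.array([518,-252.]);o=ray(d,(0,0))[0][:2]
    for _ in range(6):
        v=P-cc;r=np.hypot(*v.T);a=np.degrees(np.arctan2(v[:,1],v[:,0]));s=(v@(o-cc)<0)&(abs(r-32)<4)&(abs(a-11)>28);cc,e=fitc(P[s],32)
    print('top cup',cc,e,s.sum())
yy,xx=np.nonzero(l==k);Q=np.array([onz(d,p,94) for p in zip(xx,yy)])[:,:2]-cc;q=np.hypot(*Q.T);A=np.degrees(np.arctan2(Q[:,1],Q[:,0]));s=(q>37)&(q<52)&(abs(A-11)<40);g=Q[s].mean(0);print('lip ang',np.degrees(np.arctan2(g[1],g[0])),s.sum())
E
```

```text
[539.35369322 -11.16582059 231.23585195]
[298 160  29  36 576]h.py:22: RuntimeWarning: Mean of empty slice.
  s=least_squares(f,P.mean(0),loss='soft_l1',f_scale=1.); return s.x,np.sqrt(np.mean(s.fun**2))
  ret = um.true_divide(
Traceback (most recent call last):
  File "h.py", line 22, in fitc
    s=least_squares(f,P.mean(0),loss='soft_l1',f_scale=1.); return s.x,np.sqrt(np.mean(s.fun**2))
ValueError: Initial guess is outside of provided bounds
```

View pics/c10.png

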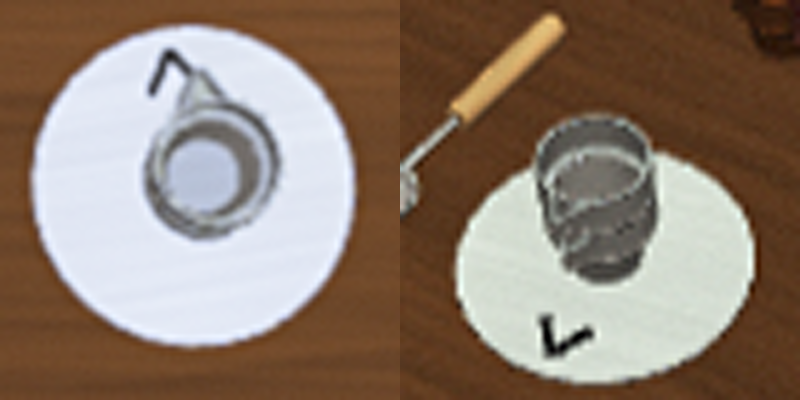

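```bash
python3 - <<'E'
from h import *
d=load('top');hsv=cv2.cvtColor(d['pixels'],cv2.COLOR_BGR2HSV);S,V=hsv[...,1],hsv[...,2]
w=np.zeros(V.shape,np.uint8);w[160:202,293:334]=1
m=((V<215)&(S<70)&(w>0)).astype(np.uint8);n,l,st,ce=cv2.connectedComponentsWithStats(m);k=1+np.argmax(st[1:,4])
cn=max(cv2.findContours((l==k).astype(np.uint8),0,1)[0],key=len)[:,0].astype(float)
P=np.array([onz(d,p,96) for p in cn])[:,:2];o=ray(d,(0,0))[0][:2];f=np.array([.69,-.72])
cc=onz(d,(313,181),96)[:2];print(cc)
for _ in range(6):
    v=P-cc;r=np.hypot(*v.T);a=np.degrees(np.arctan2(v[:,1],v[:,0]));s=(v@f>-5)&(abs(r-32)<6)&((a<-18)|(a>150));cc,e=fitc(P[s],31.7)
print('upper rim',cc,e,s.sum())
yy,xx=np.nonzero(l==k);Q=np.array([onz(d,p,94) for p in zip(xx,yy)])[:,:2]-cc;q=np.hypot(*Q.T);A=np.degrees(np.arctan2(Q[:,1],Q[:,0]))
for hi in(44,47,50):
    s=(q>37)&(q<hi)&(abs(A-11)<35);g=Q[s].mean(0);print('lip ang',hi,np.degrees(np.arctan2(g[1],g[0])),s.sum())
e=load('scene');print('tri check scene: rim centre px',proj(e,[[cc[0],cc[1],96]]), 'if z=96; visible rim centre approx',(175+(594-400)*70/400,155+160*70/400))
# other things unmoved: diff of scene images
s2=load('scene2')
E
```

```text
[ 515.68922064 -251.90920868]
upper rim [ 518.30734364 -251.74603221] 0.7610649909109801 25
lip ang 44 14.446769027353826 21
lip ang 47 15.854674695886716 30
lip ang 50 19.49741027284767 39
tri check scene: rim centre px [[209.3521096  181.85445285]] if z=96; visible rim centre approx (208.95, 183.0)
```

```bash
python3 - <<'E'
from h import *
d=load('top');cc=np.array([518.3,-251.75])
for u in((309.0,162),(309.4,162.4),(308.6,162),(309.8,163)):
    g=onz(d,u,93)[:2]-cc;print(u,np.hypot(*g).round(1),np.degrees(np.arctan2(g[1],g[0])).round(1))
# predicted lip tip pixel for angles
for t in(5,8,11,14,17):
    a=np.radians(t);print(t,proj(d,[[cc[0]+47*np.cos(a),cc[1]+47*np.sin(a),94]]).round(1))
z=cv2.resize(d['pixels'][152:200,292:340],(576,576),interpolation=0);s=load('scene')['pixels']
cv2.imwrite('pics/c11.png',z)
E
```

```text
(309.0, 162) 47.1 11.9
(309.4, 162.4) 45.9 10.9
(308.6, 162) 47.3 13.1
(309.8, 163) 44.3 10.0
5 [[311.3 161.7]]
8 [[310.3 161.8]]
11 [[309.4 161.9]]
14 [[308.4 162.1]]
17 [[307.5 162.3]]
```

```bash
python3 -c "
from h import *
print(ctrl.get_obs()['t'],ctrl.close_job())"
```

```text
the job is handed in; nothing more can be done
19.7 None
```

The stacking job is done and handed in at t = 19.7 s. I turned the cup on the stand about 152° and set it back at the middle. Then I took the stepped cup from the rack place nearer the stand, set it upright and nested it.

**What the last checks showed**
- **Lip directions:** the lower lip measured 10.8° and the upper about 11°, against the arrowhead at 10.7–11.6° in the top view and 9.5° in the scene view. The upper figure comes from pixels I read by eye at the lip's tip. The automatic mask gave 14–19° there, because the arrowhead runs into the lip in that view.
- **Centring:** the upper rim's centre measured (518.3, -251.7) mm, and the stand's middle measured (519.0, -252.6) mm. The two views disagreed on the lower cup by 2–4 mm while it stood alone. My best estimate for it was within about 2 mm of the middle.
- **Nesting:** the downward motion stopped at TCP z ≈ 69.3 mm, within the 70 ± 3 mm I expected for full depth. The final picture shows the cups nested and upright.

**Not fully settled**
- The gripper read 64.8 mm on the clean cup, but 67 mm on the other cup of the same size. I did not find out why; the grip held.
- I did not compare before-and-after pictures of the straight-sided cup and the other items. The moves were planned to clear them, and no contact force showed before the cup seated.
- One last enlarged crop could not be viewed because the picture limit was reached.

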